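# Rebuild the tube rotor on its drive spindle

### The job

Put the tube rotor back on the spindle of the white drive unit: first the flanged sleeve, flange down, then the rotor disc over the sleeve, hub up, and last the clamping knob, each fully down and level on the one below. Lower each part gently rather than letting it fall, and leave the other things on the bench where they are.

Things in the scene. Friction and masses are not known exactly. Their poses are not given: they have to be found in the camera images.
- drive: low white drive unit, 150 x 150 mm, housing 45 mm tall, standing fixed on the bench; a round steel seat of 80 mm diameter on its top reaches 55 mm above the bench, and from its middle a vertical fixed steel spindle rises to 125 mm above the bench. Origin: centre of its underside, on the spindle's axis; z up
- drive_seat (a point): where the spindle meets the top of the seat: on the spindle's axis, 55 mm above the bench; z up
- drive_tip (a point): tip of the spindle: on its axis, 70 mm above the seat. The spindle is 16 mm in diameter and tapers to 8 mm over its top 10 mm
- sleeve: steel flanged sleeve, standing on its flange: flange 64 mm diameter, 10 mm thick, and above it a plain tube of 30 mm outer diameter up to 50 mm; a 21 mm bore runs right through. 0.13 to 0.25 kg. Origin: centre of its underside; z up along the bore. Goes straight on the spindle, its flange on the seat; it then reaches 50 mm above the seat, and the spindle 20 mm farther
- rotor: aluminium tube rotor lying hub up: disc of 130 mm diameter, 12 mm thick, with 8 dark tube places, and a hub of 50 mm outer diameter up to 42 mm above its underside; a 35 mm bore runs right through. 0.3 to 0.55 kg. Origin: centre of its underside; z up along the bore. Goes over the sleeve's tube and rests on the sleeve's flange (its underside 10 mm above the seat, hub top 52 mm above the seat, spindle 18 mm farther)
- knob: grey ribbed clamping knob, standing on its skirt: skirt 54 mm diameter, 10 mm tall, shallow-ribbed grip 42 mm in diameter, total height 46 mm; a blind 21 mm hole, 24 mm deep, opens in its underside. 0.08 to 0.17 kg. Origin: centre of its underside; z up. It only slips over the spindle's end (no thread, no turning) and rests on the rotor's hub, its underside 52 mm above the seat
- pot: white-lidded specimen jar, 60 mm diameter, 70 mm tall; it stands where one of the parts could stand. Not part of the job: leave it alone. Origin: centre of its underside
- dishes: stack of three clear and white dishes, 80 mm diameter, 45 mm tall. Not part of the job: leave it alone. Origin: centre of its underside
- rack_small: black tube rack, 78 x 122 mm, full of purple-capped tubes, 100 mm tall. Not part of the job: leave it alone. Origin: centre of its underside

How it is judged (in metres and radians):
On the way, in this order (a step that is already met when the one before it is completed fails the run):
1. the flanged sleeve is fully down in its place on the spindle (horizontal distance between sleeve and drive_seat below 0.005 m and z of sleeve in the frame of drive_seat between -0.0035 and 0.0035 m and angle between sleeve's own z axis and vertical below 0.08 rad and linear speed of sleeve below 0.02 m/s), for 0.2 s.
2. the tube rotor is fully down in its place on the spindle (horizontal distance between rotor and drive_seat below 0.007 m and z of rotor in the frame of drive_seat between 0.0065 and 0.0135 m and angle between rotor's own z axis and vertical below 0.08 rad and linear speed of rotor below 0.02 m/s), for 0.2 s.
3. the clamping knob is fully down in its place on the spindle (horizontal distance between knob and drive_seat below 0.005 m and z of knob in the frame of drive_seat between 0.0485 and 0.0555 m and angle between knob's own z axis and vertical below 0.08 rad and linear speed of knob below 0.02 m/s), for 0.2 s.
At the end, for the whole second after the job is handed in: The sleeve's flange is on the seat, the rotor rests on the flange and the knob on the rotor's hub: each within 3.5 mm of its seated height, within 5 mm (sleeve, knob) or 7 mm (rotor) of the spindle's axis, within 0.08 rad of upright, and at rest (all of step 1 and all of step 2 and all of step 3); the robot touches nothing.
It fails at once if the flanged sleeve is let fall onto the spindle (faster than 0.5 m/s while around it) (horizontal distance between sleeve and drive_seat below 0.012 m and z of sleeve in the frame of drive_seat below 0.068 m and linear speed of sleeve above 0.5 m/s).
It fails at once if the tube rotor is let fall onto the spindle (faster than 0.5 m/s while around it) (horizontal distance between rotor and drive_seat below 0.012 m and z of rotor in the frame of drive_seat below 0.068 m and linear speed of rotor above 0.5 m/s).
It fails at once if the clamping knob is let fall onto the spindle (faster than 0.5 m/s while around it) (horizontal distance between knob and drive_seat below 0.012 m and z of knob in the frame of drive_seat below 0.068 m and linear speed of knob above 0.5 m/s).
It fails at once if another thing on the bench is pushed out of place by more than 30 mm (distance of any of pot, dishes, rack_small from where it was at the start of the episode above 0.03 m).
It also fails if it takes over 72 s, if anything falls off the work surface, if the arm or the gripper's body presses on something with over 40 N, if the wrist force passes 120 N, or if a joint passes its speed limit or range.

### The arm

A 6-joint arm with a two-finger parallel gripper is mounted at the origin on the work surface. World frame = base frame: x ahead of the robot, y to its left, z up, the work surface at z = 0. Lengths are in mm, angles in degrees, forces in N, time in s.
With the tool pointing down it reaches from about 350 to 850 mm from the base axis. Payload 8.1 kg.
Tool frame: the origin (TCP) lies midway between the tips of the shut fingers; the grasp point (between the pads) lies 19 mm behind it (r.pinch_z is the distance from the TCP to the grasp point, in mm); z points along the fingers, y is the line along which they close (so a half turn about z gives the same grasp; the last joint's range is limited). The gripper opens to 85 mm and grips with 20 to 120 N. Pads are 22 mm wide; open, the fingers measure 114 mm over their backs; the gripper's body (76 mm by 85 mm) begins 54 mm behind the grasp point. The pads swing forward as they close: fully open they stand 13 mm farther back than shut.
Start: joints at [-73.075, 7.471, 85.268, -0, 87.261, -4.893], TCP at [223.018, -557.017, 231.292] pointing down, gripper open.
Joint ranges: [-169.43, 169.43], [-51.17, 129.36], [1.28, 143.12], [-76.62, 256.62], [0, 156.53], [-152.29, 152.29]. Speed limits (degrees/s): [136.94, 136.94, 159.86, 180, 180, 180].

### API

Orientations are given as [roll, pitch, yaw] about the fixed x, y, z axes, in that order (R = Rz(yaw) Ry(pitch) Rx(roll)).
In Python, from bench import sensors, optics, job, r gives the robot as it stands.
- The arm moves only by the tool play_rows, never from a script. Its argument "motion" is a list that holds one entry, the list of rows, each a list of 6 numbers: the shift along the tool's x, y, z in cm, then the turn, a rotation vector about the tool's x, y, z in degrees. In form: [[[x, y, z, ax, ay, az], ...]]. A call has 1 to 5 rows; each row is the pose to reach, as a shift and turn from the pose commanded when the call began, along the tool's axes at that moment; what a row does not reach only later rows make up. A row lasts 1/10 s, in which the tool goes at most 50 mm and 8.59 degrees, less where a joint would pass 70% of its speed; a pose out of reach is approached as far as the arm can. A call with a gripper value outside its range is refused whole. "jaw" is the opening, from 0 (shut) to 1 (fully open), set as the call begins (left out, the last holds). The fingers move at their own pace and stop on an object; "squeeze" is the grip in N (left out, the last holds). Time passes only in rows, so rows that repeat a pose let the fingers close. It gives the time, the measured TCP pose, the force, the opening and the grip force at its end, in the units of the state.
- sensors.sense(): the state, without advancing time (a new reading comes with each control period).
- optics.snapshot(name): name is "scene" or "top" or "wrist"; returns a dict with "pixels" (384x512x3 uint8, red, green, blue), "mtx" (3x3 intrinsics, pixels), "k1" (the pictures are not rectified: a ray, as slopes to the right and down, at radius r is drawn at 1 + k1 r^2 times it, then the intrinsics apply), "R" (3x3) and "t" (3): a world point X has camera coordinates R X + t; the wrist camera has in their place "T_tool_cam" (4x4, takes a point from camera to tool coordinates, whose origin is the TCP and whose axes are the flange's). Camera axes: x right, y down, z forward; pixel columns grow to the right and rows downward; lengths in mm; the calibration is good to about 2 mm. A picture is of the moment at which its call begins: read the wrist's pose just before it. There is no depth.
- job.hand_in(): hands the job in; it is judged then, once.
The state is a dict: "time": time; "joint_pos": joint angles; "qd": joint speeds; "joint_efforts": joint torques, N m; "tool_pos": TCP position; "tcp_rot": TCP orientation; "ft_force": force on the tool from outside, world axes, zero at the start; "wrist_torque": the same for the moment, N m; "finger_gap": finger opening in mm; "grip_force": force on a finger pad.
Only numpy, scipy, OpenCV 4.12 (cv2) and the standard library are available. Lean on these libraries where they do the work, as an engineer would, in place of code of your own. Each camera call takes 0.05 s, during which the arm holds its last target. There are 200 camera calls.

## Working session

There is one attempt and no reset: what is moved stays moved. The work goes in short steps, Python scripts to look and compute and a tool call to move; the robot and the scene stay as the last step left them, time stands still between calls to the robot, and variables do not carry over. Pictures are saved under pics/ and viewed, at most 10 in all, crops included, and the job is handed in when it is done.

Besides the shell and the picture viewer there is one more tool, called after "Request:" in YAML: its name, and indented under it one key for each argument. play_rows: Moves the arm, as the interface text tells. Its arguments: {"type":"object","properties":{"motion":{"type":"array","items":{"type":"array","items":{"type":"array","items":{"type":"number"}}}},"jaw":{"type":"number"},"squeeze":{"type":"number"}},"required":["motion"]}

```bash
mkdir -p pics; python3 - <<'E'
from bench import sensors, optics, job, r
import cv2, pickle
s=sensors.sense(); print(s)
d={n:optics.snapshot(n) for n in("scene","top","wrist")}
pickle.dump(d,open('d0.pkl','wb'))
for n in d:
    cv2.imwrite(f'pics/{n}0.png',d[n]["pixels"][:,:,::-1])
    print(n,{k:v for k,v in d[n].items() if k!='pixels'})
E
```

```text
{'time': 0.0, 'joint_pos': array([-7.30786647e+01,  7.51523444e+00,  8.53315787e+01,  2.06330156e-06,
        8.72614125e+01, -4.89391517e+00]), 'qd': array([ 0.06479011,  0.00325135, -0.07130187,  0.08596172,  0.12741205,
        0.0021259 ]), 'joint_efforts': array([-8.16123211e-04, -5.69395566e+01, -5.00554097e+01, -4.14234119e-04,
        1.42987934e-02,  1.15494583e-05]), 'tool_pos': array([ 222.8159753 , -556.48340257,  230.22108172]), 'tcp_rot': array([-1.79892169e+02, -9.23489617e-03,  2.18152417e+01]), 'ft_force': array([0.40264051, 0.83313319, 0.81097268]), 'wrist_torque': array([-0.02737564,  0.05048151, -0.02910645]), 'grip_force': 0.0, 'finger_gap': 85.65457511017408}
scene {'mtx': array([[497.15044385,   0.        , 249.55068302],
       [  0.        , 497.15044385, 182.50913973],
       [  0.        ,   0.        ,   1.        ]]), 'k1': -0.12375776693431596, 'R': array([[ 0.1098836 ,  0.99383073, -0.01503568],
       [ 0.55994509, -0.07439493, -0.82518295],
       [-0.82121075,  0.08225492, -0.56466542]]), 't': array([ -50.93185344, -201.39691462, 1875.44109206])}
top
[... 254 characters left out ...]
0.99774177,  0.01234205, -0.066023  ],
       [ 0.06635471,  0.02874003, -0.9973821 ]]), 't': array([   4.79897832,  511.80942868, 1045.42698923])}
wrist {'mtx': array([[329.62253553,   0.        , 260.57525934],
       [  0.        , 329.62253553, 191.89271958],
       [  0.        ,   0.        ,   1.        ]]), 'k1': -0.09608679738739102, 'T_tool_cam': array([[-1.12082663e-04, -9.59633814e-01, -2.81252431e-01,
         7.25141278e+01],
       [ 9.99999900e-01, -2.29041183e-04,  3.82976289e-04,
        -4.98770870e-01],
       [-4.31935387e-04, -2.81252360e-01,  9.59633744e-01,
        -1.43389294e+02],
       [ 0.00000000e+00,  0.00000000e+00,  0.00000000e+00,
         1.00000000e+00]])}
```

View pics/top0.png

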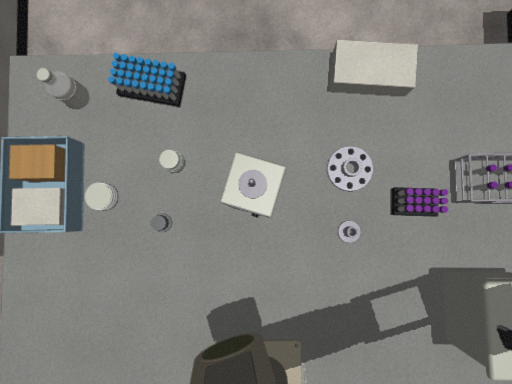

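View pics/scene0.png

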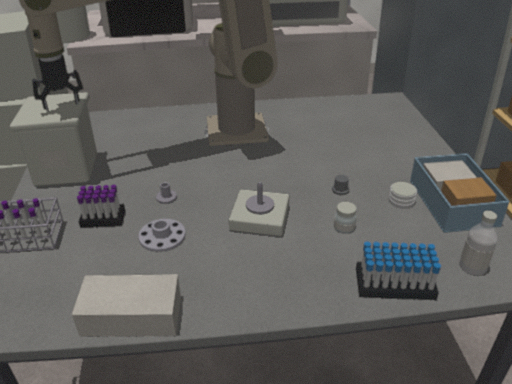

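The top view shows the drive (253,184), rotor (350,169), sleeve (349,232), knob (161,222) and pot (171,161). The scene view agrees.

```bash
cat > h.py <<'E'
import numpy as np, cv2, pickle
from scipy.spatial.transform import Rotation as Ro
def ray(d,uv,s=None):
    K=np.array(d['mtx']); k=np.array([d['k1'],0,0,0.])
    p=cv2.undistortPoints(np.array([[uv]],float),K,k)[0,0]
    c=np.array([p[0],p[1],1.])
    if 'R' in d: R=np.array(d['R']); return -R.T@d['t'], R.T@c
    T=np.array(d['T_tool_cam']); Rt=Ro.from_euler('xyz',s['tcp_rot'],degrees=True).as_matrix()
    return s['tool_pos']+Rt@T[:3,3], Rt@T[:3,:3]@c
def plane(d,uv,z,s=None):
    o,v=ray(d,uv,s); return o+v*(z-o[2])/v[2]
def project(d,X,s=None):
    if 'R' in d: R,t=np.array(d['R']),np.array(d['t'])
    else:
        T=np.array(d['T_tool_cam']); Rt=Ro.from_euler('xyz',s['tcp_rot'],degrees=True).as_matrix()
        Rw=Rt@T[:3,:3]; o=s['tool_pos']+Rt@T[:3,3]; R=Rw.T; t=-R@o
    return cv2.projectPoints(np.array([X],float),cv2.Rodrigues(R)[0],t,np.array(d['mtx']),np.array([d['k1'],0,0,0.]))[0][0,0]
def look(name):
    from bench import sensors,optics
    s=sensors.sense(); d=optics.snapshot('wrist')
    pickle.dump((s,d),open(name+'.pkl','wb')); cv2.imwrite(f'pics/{name}.png',d['pixels'][:,:,::-1])
    return s,d
E
python3 - <<'E'
from h import *
d=pickle.load(open('d0.pkl','rb'))
for n,uv,z in(('seat',(253,184),55),('tip',(252,183),125),('rotor',(350,169),12),('sleeve',(349,232),10),('sltop',(350,232),50),('knob',(160,223),46),('pot',(171,159),70),('rack',(420,200),100)):
    p=plane(d['top'],uv,z); print(n,p.round(),project(d['scene'],p).round(), np.degrees(np.arctan2(p[1],p[0])).round())
E
```

```text
seat [544.  17.  55.] [259. 203.] 2.0
tip [540.  17. 125.] [258. 181.] 2.0
rotor [ 588. -259.   12.] [161. 232.] -24.0
sleeve [ 408. -252.   10.] [166. 195.] -32.0
sltop [ 409. -247.   50.] [166. 184.] -31.0
knob [439. 278.  46.] [339. 178.] 32.0
pot [615. 242.  70.] [343. 207.] 21.0
rack [ 492. -418.  100.] [102. 191.] -40.0
```

Request:
play_rows:
  motion:
    - [[3.6,-2.7,0,0,0,5],[7.2,-5.4,0,0,0,11],[10.8,-8.2,0,0,0,16.5],[14.4,-10.9,0,0,0,21.8],[18,-13.6,0,0,0,21.8]]
  jaw: 1

```text
time: 0.65
tool_pos: [340.0, -362.1, 231.0]
tcp_rot: [-180.0, 0.0, -0.2]
ft_force: [0.4, -0.4, 0.6]
finger_gap: 85.3
grip_force: 0.0
```

Request:
play_rows:
  motion:
    - [[1.8,-3,2,0,0,0],[3.6,-6,4,0,0,0],[5.4,-9,6,0,0,0],[7,-11.6,8,0,0,0],[7,-11.6,8,0,0,0]]

```text
time: 1.15
tool_pos: [409.1, -243.6, 147.8]
tcp_rot: [-179.7, 0.2, 0.2]
ft_force: [-0.5, 0.5, -0.4]
finger_gap: 85.1
grip_force: 0.0
```

```bash
python3 - <<'E'
from h import *
s,d=look('w1'); print(s['tool_pos'],s['tcp_rot'],s['qd'].round(1)); print(project(d,(409,-248,50),s))
E
```

```text
[ 409.07532055 -243.60231299  147.75635354] [-179.74102091    0.22967119    0.21308578] [-3.3 -0.9 -2.9 -1.8  1.8 -3.7]
[267.91060676 193.55904495]
```

View pics/w1.png

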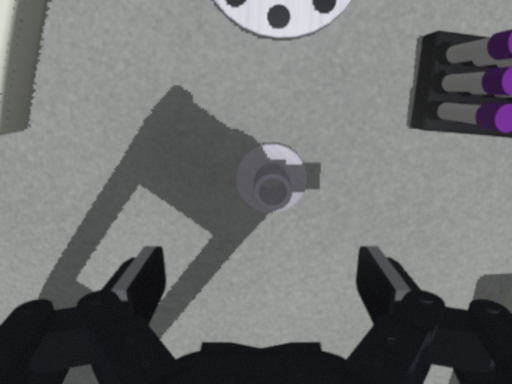

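The sleeve's flange appears around (271,177) and the tube-top ring around (273,188). The gripper's shadow falls across it.

```bash
python3 - <<'E'
from h import *
s,d=pickle.load(open('w1.pkl','rb'))
for uv,z in(((271,177),10),((273,187),50)):print(plane(d,uv,z,s).round(1))
g=cv2.cvtColor(d['pixels'],cv2.COLOR_RGB2GRAY)[120:240,210:340]
g4=cv2.resize(g,None,fx=5,fy=5,interpolation=cv2.INTER_CUBIC)
g4=cv2.createCLAHE(3,(4,4)).apply(g4)
for lo,hi in((10,17),(17,24),(32,40)):
    c=cv2.HoughCircles(cv2.medianBlur(g4,9),cv2.HOUGH_GRADIENT_ALT,1,20,param1=150,param2=.6,minRadius=lo*5,maxRadius=hi*5)
    if c is not None:
        for a in c[0][:3]: print(lo,a/5+np.array([210,120,0]))
cv2.imwrite('pics/c1.png',g4)
E
```

```text
[ 412.1 -251.4   10. ]
[ 414.2 -251.8   50. ]
10 [275.         191.19999695  15.67956257]
17 [272.59999847 191.80000305  18.51199532]
32 [268.59999847 177.40000153  34.53347015]
```

View pics/c1.png

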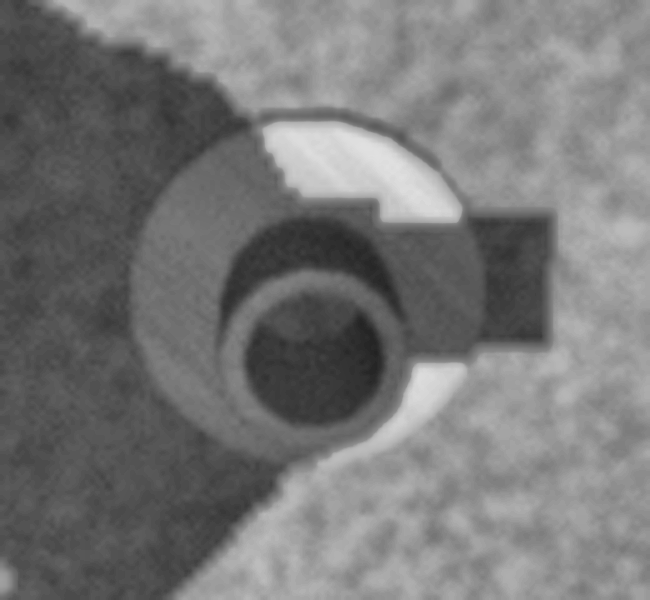

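The crop shows the ring centre at (272.6,191) and the flange-face centre at (271.7,177.6).

```bash
python3 - <<'E'
from h import *
s,d=pickle.load(open('w1.pkl','rb'))
for uv,z in(((271.7,177.6),10),((272.6,191),50)):print(plane(d,uv,z,s).round(1))
from bench import sensors; s=sensors.sense(); print(s['tool_pos'],s['tcp_rot'],s['qd'].round(1))
E
```

```text
[ 411.5 -252.    10. ]
[ 411.1 -251.6   50. ]
[ 409.05701862 -245.61405361  149.40396807] [-1.79867331e+02  1.67423235e-01  1.98938958e-01] [-2.5 -0.7 -2.5 -0.7  0.7 -1.3]
```

Request:
play_rows:
  motion:
    - [[0.16,0.4,3.5,0,0,0],[0.16,0.4,7,0,0,0],[0.16,0.4,10,0,0,0],[0.16,0.4,12.2,0,0,0],[0.16,0.4,12.9,0,0,0]]

```text
time: 1.7
tool_pos: [409.4, -251.8, 20.3]
tcp_rot: [-179.9, 0.2, -0.0]
ft_force: [-0.6, 0.5, -0.1]
finger_gap: 85.3
grip_force: 0.0
```

Request:
play_rows:
  motion:
    - [[0,0,0,0,0,0],[0,0,0,0,0,0],[0,0,0,0,0,0]]

```text
time: 2.0
tool_pos: [412.3, -253.0, 24.1]
tcp_rot: [179.9, -0.1, 0.0]
ft_force: [-0.2, -0.3, 0.3]
finger_gap: 85.4
grip_force: 0.0
```

Request:
play_rows:
  motion:
    - [[0,0,0,0,0,0],[0,0,0,0,0,0],[0,0,0,0,0,0],[0,0,0,0,0,0],[0,0,0,0,0,0]]
  jaw: 0.2
  squeeze: 40

```text
time: 2.5
tool_pos: [411.4, -252.0, 22.6]
tcp_rot: [180.0, -0.0, 0.0]
ft_force: [-0.8, 0.5, 3.2]
finger_gap: 27.9
grip_force: 40.2
```

Request:
play_rows:
  motion:
    - [[0,0,-3,0,0,0],[0,0,-7.5,0,0,0],[0,0,-12,0,0,0],[0,0,-16.5,0,0,0],[0,0,-20,0,0,0]]
  jaw: 0

```text
time: 3.0
tool_pos: [411.4, -251.9, 225.0]
tcp_rot: [179.9, -0.1, 0.0]
ft_force: [0.8, -1.4, -1.8]
finger_gap: 28.1
grip_force: 40.2
```

Request:
play_rows:
  motion:
    - [[0.8,-4,0,0,0,0],[1.6,-8.5,0,0,0,0],[2.4,-13,0,0,0,0],[3.2,-17.5,0,0,0,0],[4,-22,0,0,0,0]]

```text
time: 3.5
tool_pos: [450.7, -30.1, 222.0]
tcp_rot: [-180.0, 0.0, -0.0]
ft_force: [1.3, 0.1, -2.1]
finger_gap: 27.9
grip_force: 40.3
```

Request:
play_rows:
  motion:
    - [[0.4,-2.5,0,0,0,0],[0.9,-4.9,0,0,0,0],[0.9,-4.9,0,0,0,0],[0.9,-4.9,0,0,0,0],[0.9,-4.9,0,0,0,0]]

```text
time: 4.0
tool_pos: [459.8, 16.5, 222.0]
tcp_rot: [180.0, 0.0, -0.0]
ft_force: [-0.3, -0.8, -1.4]
finger_gap: 28.1
grip_force: 40.4
```

Request:
play_rows:
  motion:
    - [[0,0,0,0,0,0],[0,0,0,0,0,0],[0,0,0,0,0,0]]

```text
time: 4.3
tool_pos: [460.0, 16.6, 222.3]
tcp_rot: [180.0, -0.0, -0.0]
ft_force: [-0.1, -0.2, -1.5]
finger_gap: 27.8
grip_force: 40.4
```

```bash
python3 - <<'E'
from h import *
s,d=look('w2'); print(s['tool_pos'],s['tcp_rot'],s['qd'].round(1),s['finger_gap']); print(project(d,(540,17,125),s),project(d,(540,17,55),s))
E
```

```text
[460.03441616  16.63101301 222.29649857] [ 1.79999618e+02 -2.16053343e-03 -3.99089952e-02] [ 0.1  0.  -0.  -0.   0.   0.1] 27.778129561210594
[261.04082165  84.89141085] [260.8920347   87.44308068]
```

View pics/w2.png

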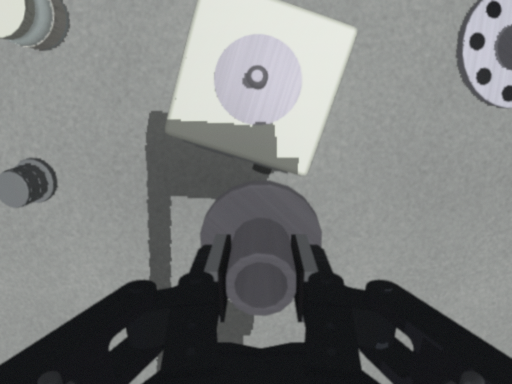

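The held sleeve's ring is at about (262,284), the flange spans x 200–321 with its top edge at 183, the spindle tip is at (257,76) and the seat centre at about (258,80). The knob and rotor are also partly visible.

```bash
python3 - <<'E'
from h import *
s,d=pickle.load(open('w2.pkl','rb'))
g=cv2.cvtColor(d['pixels'],cv2.COLOR_RGB2GRAY)
def hough(x0,y0,x1,y1,lo,hi):
    g4=cv2.resize(g[y0:y1,x0:x1],None,fx=5,fy=5,interpolation=cv2.INTER_CUBIC)
    c=cv2.HoughCircles(cv2.medianBlur(g4,9),cv2.HOUGH_GRADIENT_ALT,1,10,param1=150,param2=.5,minRadius=lo*5,maxRadius=hi*5)
    return [] if c is None else [a/5+np.array([x0,y0,0]) for a in c[0][:3]]
print('tip',t:=hough(230,50,285,105,3,9))
print('seat',se:=hough(200,20,315,140,38,48))
print('ring',ri:=hough(210,240,315,330,25,42))
for n,l,z in(('tip',t,125),('seat',se,55),('ring',ri,249.7)):
    for a in l: print(n,plane(d,a[:2],z,s).round(1))
for uv in((200,235),(321,235),(260.5,183)): print('fl',plane(d,uv,209.7,s).round(1))
m=cv2.resize(g[50:105,230:285],None,fx=8,fy=8,interpolation=cv2.INTER_CUBIC);cv2.imwrite('pics/c2.png',m)
E
```

```text
tip [array([257.20000076,  75.79999924,   6.01794338])]
seat []
ring []
tip [546.2  19.7 125. ]
fl [463.5  48.7 209.7]
fl [463.4 -13.7 209.7]
fl [491.1  17.5 209.7]
```

View pics/c2.png

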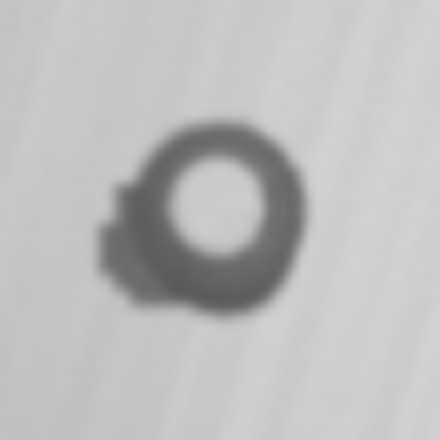

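Request:
play_rows:
  motion:
    - [[3,-0.1,0,0,0,0],[6.5,-0.2,0,0,0,0],[8.65,-0.26,0,0,0,0],[8.65,-0.26,2.5,0,0,0],[8.65,-0.26,5,0,0,0]]

```text
time: 4.85
tool_pos: [547.9, 19.5, 172.4]
tcp_rot: [180.0, -0.1, 0.0]
ft_force: [-0.1, 0.4, -2.4]
finger_gap: 27.9
grip_force: 40.4
```

Request:
play_rows:
  motion:
    - [[0,0,1,0,0,0],[0,0,2,0,0,0],[0,0,2.8,0,0,0],[0,0,3.6,0,0,0],[0,0,3.6,0,0,0]]

```text
time: 5.35
tool_pos: [546.1, 19.8, 135.6]
tcp_rot: [-180.0, 0.1, 0.0]
ft_force: [-0.2, 0.0, -1.5]
finger_gap: 28.1
grip_force: 40.4
```

```bash
python3 - <<'E'
from h import *
from bench import optics
s,d=look('w3'); print(s['tool_pos'],s['ft_force'],s['wrist_torque'])
c=optics.snapshot('scene')['pixels'][130:250,200:320,::-1]
a=cv2.resize(c,(480,480),interpolation=cv2.INTER_CUBIC)
b=cv2.resize(d['pixels'][100:384,120:404,::-1],(320,480)) 
cv2.imwrite('pics/c3.png',np.hstack([a,b]))
E
```

```text
[546.11981241  19.80183431 135.60556315] [-0.22147765  0.03599455 -1.50792595] [-0.03244478  0.02348346  0.04368596]
```

View pics/c3.png

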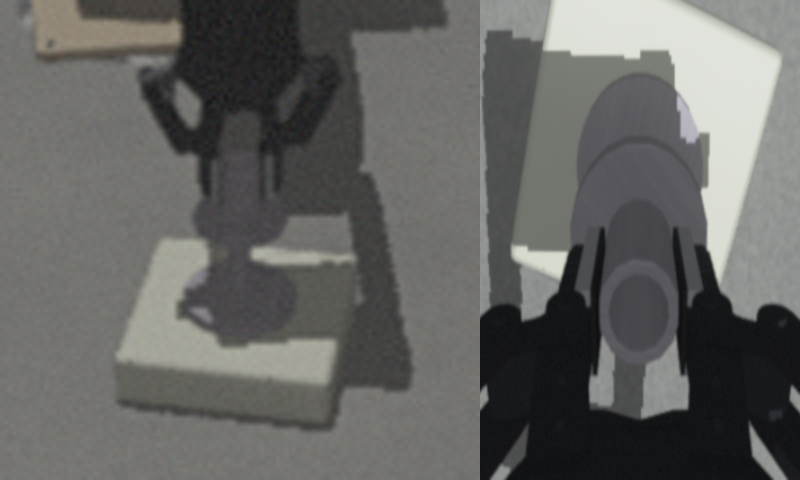

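The flange is now around the spindle with no contact force, so I'll keep lowering.

Request:
play_rows:
  motion:
    - [[0,0,1,0,0,0],[0,0,2,0,0,0],[0,0,3,0,0,0],[0,0,4,0,0,0],[0,0,4,0,0,0]]

```text
time: 5.95
tool_pos: [545.1, 19.9, 93.8]
tcp_rot: [-180.0, 0.2, 0.0]
ft_force: [-0.1, -0.6, -2.1]
finger_gap: 28.0
grip_force: 40.3
```

Request:
play_rows:
  motion:
    - [[0,0,0.5,0,0,0],[0,0,1,0,0,0],[0,0,1.4,0,0,0],[0,0,1.6,0,0,0],[0,0,1.6,0,0,0]]

```text
time: 6.45
tool_pos: [546.3, 19.8, 79.9]
tcp_rot: [-180.0, 0.0, 0.0]
ft_force: [0.1, -1.2, -1.2]
finger_gap: 28.0
grip_force: 40.3
```

Request:
play_rows:
  motion:
    - [[0,0,0.1,0,0,0],[0,0,0.2,0,0,0],[0,0,0.25,0,0,0],[0,0,0.25,0,0,0]]

```text
time: 6.85
tool_pos: [546.5, 19.8, 77.8]
tcp_rot: [-180.0, -0.0, 0.0]
ft_force: [-0.4, -0.1, -1.8]
finger_gap: 28.2
grip_force: 40.3
```

Request:
play_rows:
  motion:
    - [[0,0,0.05,0,0,0],[0,0,0.1,0,0,0],[0,0,0.1,0,0,0],[0,0,0.1,0,0,0]]

```text
time: 7.25
tool_pos: [546.6, 19.8, 77.6]
tcp_rot: [180.0, -0.0, 0.0]
ft_force: [-3.7, -0.6, 4.9]
finger_gap: 28.0
grip_force: 41.3
```

Request:
play_rows:
  motion:
    - [[0,0,-0.1,0,0,0],[0,0,-0.1,0,0,0],[0,0,-0.1,0,0,0],[0,0,-0.1,0,0,0],[0,0,-0.1,0,0,0]]
  jaw: 1

```text
time: 7.75
tool_pos: [546.5, 19.8, 77.7]
tcp_rot: [180.0, 0.0, 0.0]
ft_force: [1.0, 0.8, -0.2]
finger_gap: 85.9
grip_force: 0.0
```

Request:
play_rows:
  motion:
    - [[0,0,-2.5,0,0,0],[0,0,-6.5,0,0,0],[0,0,-11,0,0,0],[0,0,-15,0,0,0],[0,0,-15,0,0,0]]

```text
time: 8.25
tool_pos: [550.2, 19.6, 235.5]
tcp_rot: [180.0, -0.7, 0.0]
ft_force: [1.2, 1.2, 0.8]
finger_gap: 85.5
grip_force: 0.0
```

Request:
play_rows:
  motion:
    - [[0,0,0,0,0,0],[0,0,0,0,0,0],[0,0,0,0,0,0]]

```text
time: 8.55
tool_pos: [545.5, 19.9, 225.8]
tcp_rot: [-180.0, 0.2, 0.0]
ft_force: [-0.1, -0.8, -0.3]
finger_gap: 85.6
grip_force: 0.0
```

```bash
cat >> h.py <<'E'
def hough(d,x0,y0,x1,y1,lo,hi,p=.5,f=5):
    g=cv2.cvtColor(d['pixels'],cv2.COLOR_RGB2GRAY)
    g4=cv2.resize(g[y0:y1,x0:x1],None,fx=f,fy=f,interpolation=cv2.INTER_CUBIC)
    c=cv2.HoughCircles(cv2.medianBlur(g4,9),cv2.HOUGH_GRADIENT_ALT,1,10,param1=150,param2=p,minRadius=lo*f,maxRadius=hi*f)
    return [] if c is None else [a/f+np.array([x0,y0,0]) for a in c[0][:4]]
E
python3 - <<'E'
from h import *
from bench import optics
s,d=look('w4'); print(s['tool_pos'],s['tcp_rot'])
u=project(d,(546.4,19.6,105),s); print(u)
x,y=int(u[0]),int(u[1])
for a in hough(d,x-60,y-60,x+60,y+60,4,60): print(a,plane(d,a[:2],105,s).round(1),plane(d,a[:2],125,s).round(1))
c=optics.snapshot('scene')['pixels'][130:250,200:320,::-1]
cv2.imwrite('pics/c4.png',np.hstack([cv2.resize(c,(400,400)),cv2.resize(d['pixels'][y-60:y+60,x-60:x+60,::-1],(400,400),interpolation=cv2.INTER_CUBIC)]))
E
```

```text
[545.51418449  19.87455264 225.76474499] [-1.79988213e+02  1.90552149e-01  2.14860096e-02]
[261.83722343 184.48105947]
```

View pics/c4.png

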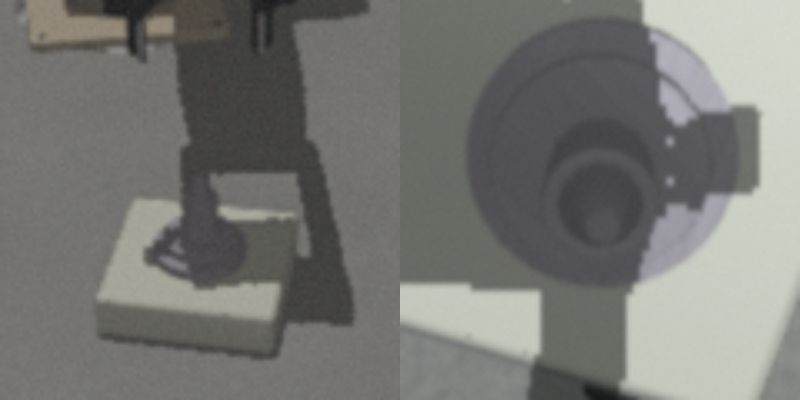

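Sleeve is seated: the ring centre in the wrist crop is about (260.6,184.9), concentric with the seat. Next, the rotor.

Request:
play_rows:
  motion:
    - [[0.8,4,0,0,0,0],[1.6,8.7,0,0,0,0],[2.4,13.4,0,0,0,0],[3.2,18,0,0,0,0],[4,22.5,0,0,0,0]]

```text
time: 9.15
tool_pos: [586.4, -207.0, 226.9]
tcp_rot: [-180.0, 0.1, 0.0]
ft_force: [1.0, 0.1, 0.4]
finger_gap: 85.5
grip_force: 0.0
```

Request:
play_rows:
  motion:
    - [[0.2,3,3,0,0,0],[0.2,5.4,6,0,0,0],[0.2,5.4,8.6,0,0,0],[0.2,5.4,8.6,0,0,0],[0.2,5.4,8.6,0,0,0]]

```text
time: 9.65
tool_pos: [588.1, -258.6, 141.1]
tcp_rot: [-179.9, 0.1, 0.0]
ft_force: [0.6, 0.3, 0.2]
finger_gap: 85.6
grip_force: 0.0
```

Request:
play_rows:
  motion:
    - [[0,0,0,0,0,0],[0,0,0,0,0,0],[0,0,0,0,0,0],[0,0,0,0,0,0]]

```text
time: 10.05
tool_pos: [589.2, -259.1, 142.9]
tcp_rot: [180.0, -0.1, 0.0]
ft_force: [-0.4, 0.9, -1.1]
finger_gap: 85.3
grip_force: 0.0
```

```bash
python3 - <<'E'
from h import *
s,d=look('w5'); print(s['tool_pos'],s['tcp_rot'],s['qd'].round(1))
u=project(d,(588,-259,42),s); print(u)
for lo,hi in((17,30),(30,45)):
  for a in hough(d,180,110,350,290,lo,hi,.4): print(a,plane(d,a[:2],42,s).round(1))
E
```

```text
[ 589.1940024  -259.10779598  142.91723897] [ 1.79954308e+02 -8.05747019e-02  4.88626127e-02] [-0.1  0.4  0.2 -0.1 -0.   0. ]
[261.30867576 194.41396548]
```

View pics/w5.png

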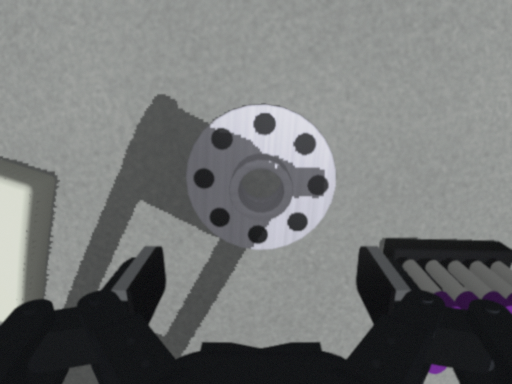

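The rotor disc spans x 186–336 and y 104–250, with the hub near (262,188). The eight dark places surround it at (264,124), (305,144), (318,185), (298,222), (258,235), (220,217), (204,178) and (222,139).

```bash
python3 - <<'E'
from h import *
s,d=pickle.load(open('w5.pkl','rb'))
g=cv2.cvtColor(d['pixels'],cv2.COLOR_RGB2GRAY)
P=[]
for u,v in[(264,124),(305,144),(318,185),(298,222),(258,235),(220,217),(204,178),(222,139)]:
    w=g[v-14:v+15,u-14:u+15]; n,l,st,c=cv2.connectedComponentsWithStats((w<60).astype('uint8'))
    i=l[14,14]; q=c[i]+[u-14,v-14]; P.append(plane(d,q,12,s)); print(q.round(1),st[i,4])
P=np.array(P,np.float32); print(cv2.fitEllipse(P[:,:2]), P.mean(0))
x=np.arange(230,295); print(g[150:230,262].tolist()); print(g[188,225:300].tolist())
E
```

```text
[264. 124.] 841
[305. 144.] 841
[316.6 184.7] 245
[297.1 221.6] 217
[256.8 233.8] 241
[219.3 216.9] 279
[203.5 178. ] 305
[221.3 139.2] 295Traceback (most recent call last):
  File "<stdin>", line 8, in <module>
cv2.error: OpenCV(4.12.0) /io/opencv/modules/imgproc/src/shapedescr.cpp:356: error: (-215:Assertion failed) n >= 0 && (depth == CV_32F || depth == CV_32S) in function 'fitEllipseNoDirect'
```

```bash
python3 - <<'E'
from h import *
s,d=pickle.load(open('w5.pkl','rb'))
g=cv2.cvtColor(d['pixels'],cv2.COLOR_RGB2GRAY)
P=[]
for u,v in[(264,124),(305,144),(318,185),(298,222),(258,235),(220,217),(204,178),(222,139)]:
    w=g[v-14:v+15,u-14:u+15]; t=(int(g[v,u])+int(np.median(w)))/2
    n,l,st,c=cv2.connectedComponentsWithStats((w<t).astype('uint8'))
    i=l[14,14]; q=c[i]+[u-14,v-14]; P.append(plane(d,q,12,s)); print(q.round(1),st[i,4])
P=np.ascontiguousarray(np.array(P)[:,:2],dtype=np.float32); print(cv2.fitEllipse(P), P.mean(0))
print(g[150:230,262].tolist()); print(g[188,225:300].tolist())
E
```

```text
[264.1 123.4] 361
[304.6 143.5] 347
[316.9 184.7] 301
[297.  221.4] 283
[256.9 233.8] 255
[219.3 216.9] 288
[203.5 178.1] 314
[221.4 138.8] 337
((590.777099609375, -258.45001220703125), (97.9422378540039, 98.19960021972656), 88.61454772949219) [ 590.727   -258.38092]
[205, 197, 182, 148, 107, 91, 91, 89, 91, 94, 103, 111, 111, 110, 110, 109, 106, 102, 95, 88, 86, 85, 86, 88, 87, 90, 89, 89, 90, 89, 87, 85, 84, 83, 83, 86, 85, 85, 85, 83, 83, 82, 82, 84, 84, 84, 83, 85, 85, 86, 88, 89, 89, 85, 85, 85, 85, 85, 85, 84, 85, 86, 93, 103, 106, 105, 104, 101, 102, 103, 102, 104, 104, 105, 103, 96, 72, 43, 34, 29]
[103, 102, 105, 101, 99, 102, 104, 105, 105, 105, 104, 104, 99, 88, 80, 79, 80, 80, 82, 81, 83, 82, 83, 83, 85, 84, 85, 85, 84, 84, 85, 84, 86, 86, 85, 84, 83, 85, 84, 84, 86, 86, 86, 88, 89, 89, 89, 90, 91, 89, 88, 85, 86, 86, 84, 84, 82, 82, 89, 100, 107, 107, 107, 108, 107, 106, 106, 103, 107, 110, 110, 107, 106, 106, 105]
```

Request:
play_rows:
  motion:
    - [[0.2,0,3.5,0,0,0],[0.2,0,7,0,0,0],[0.2,0,10,0,0,0],[0.2,0,11.8,0,0,0],[0.2,0,12.75,0,0,0]]

```text
time: 10.6
tool_pos: [589.5, -258.6, 12.2]
tcp_rot: [-179.9, 0.1, 0.0]
ft_force: [-1.0, 0.3, 0.3]
finger_gap: 85.7
grip_force: 0.0
```

Request:
play_rows:
  motion:
    - [[0,0,0,0,0,0],[0,0,0,0,0,0],[0,0,0,0,0,0],[0,0,0,0,0,0]]

```text
time: 11.0
tool_pos: [591.8, -259.8, 16.1]
tcp_rot: [179.9, -0.1, 0.0]
ft_force: [0.5, 0.5, -0.3]
finger_gap: 85.1
grip_force: 0.0
```

Request:
play_rows:
  motion:
    - [[0,0,0,0,0,0],[0,0,0,0,0,0],[0,0,0,0,0,0],[0,0,0,0,0,0],[0,0,0,0,0,0]]
  jaw: 0.4
  squeeze: 60

```text
time: 11.5
tool_pos: [591.1, -259.5, 15.0]
tcp_rot: [180.0, -0.1, 0.0]
ft_force: [-1.0, -0.1, 5.7]
finger_gap: 48.1
grip_force: 63.4
```

Request:
play_rows:
  motion:
    - [[0,0,-2,0,0,0],[0,0,-6,0,0,0],[0,0,-11,0,0,0],[0,0,-16,0,0,0],[0,0,-20,0,0,0]]
  jaw: 0.3

```text
time: 12.0
tool_pos: [590.4, -259.0, 216.1]
tcp_rot: [-180.0, 0.0, 0.0]
ft_force: [1.8, -1.3, -3.4]
finger_gap: 47.6
grip_force: 63.9
```

Request:
play_rows:
  motion:
    - [[-0.6,-4,0,0,0,0],[-1.4,-8.5,0,0,0,0],[-2.1,-13,0,0,0,0],[-2.8,-17.5,0,0,0,0],[-3.5,-22,0,0,0,0]]

```text
time: 12.5
tool_pos: [554.0, -37.4, 212.6]
tcp_rot: [-180.0, 0.2, 0.0]
ft_force: [0.2, 0.4, -5.8]
finger_gap: 48.0
grip_force: 63.9
```

Request:
play_rows:
  motion:
    - [[-0.6,-4,0,0,0,0],[-0.95,-5.92,0,0,0,0],[-0.95,-5.92,0,0,0,0],[-0.95,-5.92,0,0,0,0],[-0.95,-5.92,0,0,0,0]]

```text
time: 13.0
tool_pos: [545.8, 19.2, 213.5]
tcp_rot: [180.0, 0.1, -0.0]
ft_force: [0.3, 0.0, -5.3]
finger_gap: 47.7
grip_force: 64.1
```

Request:
play_rows:
  motion:
    - [[0,0,2.5,0,0,0],[0,0,5,0,0,0],[0,0,7,0,0,0],[0,0,8,0,0,0],[0,0,8,0,0,0]]

```text
time: 13.5
tool_pos: [544.8, 19.2, 132.3]
tcp_rot: [-180.0, 0.2, -0.1]
ft_force: [-0.5, -0.6, -4.6]
finger_gap: 47.7
grip_force: 64.0
```

```bash
python3 - <<'E'
from h import *
s,d=look('w6'); print(s['tool_pos'],s['tcp_rot'],s['ft_force'],s['wrist_torque'],s['qd'].round(1))
E
```

```text
[544.79176468  19.20875042 132.31107614] [-1.79991552e+02  2.12240445e-01 -5.74058328e-02] [-0.54363526 -0.58682692 -4.61606374] [0.03463457 0.02446931 0.00318539] [ 0.3 -1.4 -2.4  0.1  1.2  0. ]
```

View pics/w6.png

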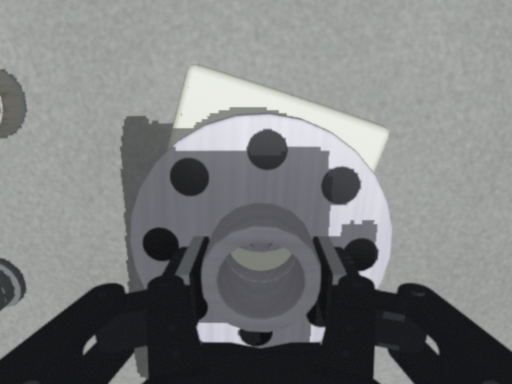

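Rotor held level: disc spans x 132–392, hub top near (262,277), with the five visible places at (267,150), (341,185), (189,177), (160,244) and (361,253).

```bash
python3 - <<'E'
from h import *
s,d=pickle.load(open('w6.pkl','rb'))
g=cv2.cvtColor(d['pixels'],cv2.COLOR_RGB2GRAY)
P=[]
for u,v in[(267,150),(341,185),(189,177),(160,244)]:
    w=g[v-26:v+27,u-26:u+27]; t=55
    n,l,st,c=cv2.connectedComponentsWithStats((w<t).astype('uint8'))
    i=l[26,26]; q=c[i]+[u-26,v-26]; P.append(plane(d,q,129.3,s)[:2]); print(q.round(1),st[i,4])
P=np.array(P)
A=np.c_[2*P,np.ones(len(P))]; x=np.linalg.lstsq(A,(P**2).sum(1),rcond=None)[0]
print(P.round(1),x[:2],'r',np.sqrt(x[2]+x[:2]@x[:2]))
E
```

```text
[267.  148.5] 2457
[342.  184.8] 2610
[188.9 176.7] 1075
[163.6 247.2] 1161
[[594.4  17.1]
 [577.5 -17.7]
 [581.5  52.8]
 [545.8  67.8]] [546.12638945  19.3691459 ] r 48.48823221381485
```

Request:
play_rows:
  motion:
    - [[0,0,0.6,0,0,0],[0,0,1.1,0,0,0],[0,0,1.4,0,0,0],[0,0,1.4,0,0,0],[0,0,1.4,0,0,0]]

```text
time: 14.05
tool_pos: [546.1, 20.1, 120.4]
tcp_rot: [180.0, -0.0, 0.0]
ft_force: [-0.2, 0.4, -4.6]
finger_gap: 47.8
grip_force: 64.1
```

Request:
play_rows:
  motion:
    - [[0,0,0.2,0,0,0],[0,0,0.4,0,0,0],[0,0,0.4,0,0,0],[0,0,0.4,0,0,0]]

```text
time: 14.45
tool_pos: [546.0, 20.0, 116.2]
tcp_rot: [-180.0, 0.0, 0.0]
ft_force: [0.0, -1.0, -4.5]
finger_gap: 47.9
grip_force: 64.1
```

Request:
play_rows:
  motion:
    - [[0,0,0.3,0,0,0],[0,0,0.6,0,0,0],[0,0,1,0,0,0],[0,0,1.4,0,0,0],[0,0,1.4,0,0,0]]

```text
time: 14.95
tool_pos: [545.3, 20.0, 101.2]
tcp_rot: [-180.0, 0.1, 0.0]
ft_force: [-0.5, 0.3, -4.0]
finger_gap: 47.5
grip_force: 64.1
```

Request:
play_rows:
  motion:
    - [[0,0,0.5,0,0,0],[0,0,1,0,0,0],[0,0,1.5,0,0,0],[0,0,1.8,0,0,0],[0,0,1.8,0,0,0]]

```text
time: 15.45
tool_pos: [545.5, 20.1, 83.4]
tcp_rot: [-180.0, 0.1, 0.0]
ft_force: [0.7, 0.4, -5.3]
finger_gap: 47.9
grip_force: 64.1
```

Request:
play_rows:
  motion:
    - [[0,0,0.05,0,0,0],[0,0,0.1,0,0,0],[0,0,0.1,0,0,0],[0,0,0.1,0,0,0]]

```text
time: 15.85
tool_pos: [546.2, 20.0, 83.5]
tcp_rot: [180.0, -0.0, 0.0]
ft_force: [-0.2, -0.2, -4.9]
finger_gap: 48.0
grip_force: 64.1
```

Request:
play_rows:
  motion:
    - [[0,0,0.1,0,0,0],[0,0,0.2,0,0,0],[0,0,0.25,0,0,0],[0,0,0.25,0,0,0],[0,0,0.25,0,0,0]]

```text
time: 16.35
tool_pos: [546.0, 20.0, 80.8]
tcp_rot: [180.0, 0.0, 0.0]
ft_force: [-0.4, -0.5, -4.9]
finger_gap: 47.9
grip_force: 64.1
```

Request:
play_rows:
  motion:
    - [[0,0,0.05,0,0,0],[0,0,0.1,0,0,0],[0,0,0.1,0,0,0],[0,0,0.1,0,0,0]]

```text
time: 16.75
tool_pos: [546.1, 20.0, 80.0]
tcp_rot: [180.0, -0.0, 0.0]
ft_force: [-0.9, -0.1, -2.1]
finger_gap: 47.3
grip_force: 64.3
```

Contact is starting, so I'll press down one more millimetre.

Request:
play_rows:
  motion:
    - [[0,0,0.05,0,0,0],[0,0,0.08,0,0,0],[0,0,0.08,0,0,0],[0,0,0.08,0,0,0]]

```text
time: 17.15
tool_pos: [546.2, 20.0, 80.0]
tcp_rot: [180.0, -0.0, 0.0]
ft_force: [-5.6, 0.4, 6.6]
finger_gap: 47.9
grip_force: 65.3
```

Request:
play_rows:
  motion:
    - [[0,0,-0.1,0,0,0],[0,0,-0.1,0,0,0],[0,0,-0.1,0,0,0],[0,0,-0.1,0,0,0],[0,0,-0.1,0,0,0]]
  jaw: 1

```text
time: 17.65
tool_pos: [546.1, 20.0, 80.0]
tcp_rot: [180.0, -0.0, 0.0]
ft_force: [0.5, -0.1, -0.4]
finger_gap: 85.4
grip_force: 0.0
```

Request:
play_rows:
  motion:
    - [[0,0,-2,0,0,0],[0,0,-6,0,0,0],[0,0,-11,0,0,0],[0,0,-15,0,0,0],[0,0,-15,0,0,0]]

```text
time: 18.15
tool_pos: [549.8, 19.8, 237.9]
tcp_rot: [180.0, -0.7, 0.0]
ft_force: [0.9, -0.6, -0.1]
finger_gap: 85.4
grip_force: 0.0
```

Request:
play_rows:
  motion:
    - [[-1.7,-4,0,0,0,0],[-3.5,-8.5,0,0,0,0],[-5.3,-13,0,0,0,0],[-7.1,-17.5,0,0,0,0],[-8.9,-22,0,0,0,0]]

```text
time: 18.65
tool_pos: [455.9, 241.5, 229.6]
tcp_rot: [-180.0, -0.0, -0.0]
ft_force: [0.7, 0.1, 1.0]
finger_gap: 85.4
grip_force: 0.0
```

Request:
play_rows:
  motion:
    - [[-1.8,-3.8,2,0,0,0],[-1.8,-3.8,6,0,0,0],[-1.8,-3.8,8.3,0,0,0],[-1.8,-3.8,8.3,0,0,0],[-1.8,-3.8,8.3,0,0,0]]

```text
time: 19.15
tool_pos: [438.8, 277.8, 147.0]
tcp_rot: [180.0, 0.0, 0.0]
ft_force: [0.1, -0.7, 0.3]
finger_gap: 85.1
grip_force: 0.0
```

Request:
play_rows:
  motion:
    - [[0,0,0,0,0,0],[0,0,0,0,0,0],[0,0,0,0,0,0],[0,0,0,0,0,0],[0,0,0,0,0,0]]

```text
time: 19.65
tool_pos: [439.2, 278.0, 147.4]
tcp_rot: [-180.0, -0.0, 0.0]
ft_force: [0.1, -0.3, -0.2]
finger_gap: 85.5
grip_force: 0.0
```

```bash
python3 - <<'E'
from h import *
s,d=look('w7'); print(s['tool_pos'],s['tcp_rot'],s['qd'].round(1))
print(project(d,(439,278,46),s))
for lo,hi in((20,40),(30,60)):
  for a in hough(d,170,110,350,290,lo,hi,.4): print(a,plane(d,a[:2],46,s).round(1))
g=cv2.cvtColor(d['pixels'],cv2.COLOR_RGB2GRAY)
print(g[120:250:3,200:325:3])
E
```

```text
[439.23110659 277.96301097 147.41388969] [-1.79982783e+02 -3.35121791e-02  3.33445427e-03] [0.1 0.2 0.2 0.  0.1 0. ]
[261.54554653 192.93460788]
[[ 86  85  87 ... 150 150 149]
 [ 85  85  88 ... 149 149 150]
 [ 87  86  85 ... 146 148 152]
 ...
 [148 146 148 ... 105 148 148]
 [149 144 147 ...  91 141 149]
 [152 145 146 ...  83 116 149]]
```

```bash
python3 - <<'E'
from h import *
s,d=pickle.load(open('w7.pkl','rb'))
g=cv2.cvtColor(d['pixels'],cv2.COLOR_RGB2GRAY)
for y in range(130,240,3): print(y,' '.join('%2d'%(v//3) for v in g[y,210:314:3]))
E
```

```text
130 28 28 28 28 28 28 28 28 27 26 27 27 27 27 27 28 30 29 28 45 49 49 48 49 51 49 48 49 49 50 47 47 48 48 49
133 28 29 28 27 26 27 27 28 28 27 27 27 27 27 28 28 27 29 29 31 49 48 47 49 51 49 49 48 48 48 48 49 48 48 50
136 29 28 27 27 27 26 27 27 28 27 26 28 27 27 27 28 27 27 28 28 47 49 48 50 49 48 50 47 48 48 49 50 49 49 49
139 28 27 27 27 27 27 28 29 27 26 26 28 28 28 28 27 27 27 27 28 33 49 50 50 49 48 50 47 48 49 50 50 50 50 50
142 28 27 27 27 28 27 27 28 27 27 27 28 28 28 29 28 27 28 27 27 28 37 50 50 49 48 49 50 49 49 48 48 49 49 49
145 27 27 27 27 28 28 27 27 26 26 27 28 28 27 28 28 27 28 28 28 27 37 47 48 49 50 50 50 49 48 49 49 49 50 51
148 27 27 27 28 28 27 27 27 27 26 26 25 23 21 21 21 21 23 26 27 28 28 45 50 49 50 49 49 49 48 49 49 49 48 50
151 27 27 27 28 28 27 27 27 27 24 22 22 23 23 23 24 24 24 22 22 25 27 30 49 49 50 48 48 48 47 49 49 49 49 49
154 26 26 27 27 27 28 27 26 22 22 23 23 23 23 22 22 23 23 23 23 22 25 27 43 50 49 48 49 49 47 48 48 49 50 50
157 27 27 26 26 27 28 27 22 23 23 22 19 20 19 19 19 20 21 23 23 24 23 25 33 49 47 47 49 49 49 50 50 49 49 50
160 27 28 
[... 2232 characters left out ...]
8 50 48 40 27 27 27 27 27 28 28 28 28 28 49 49
223 27 31 44 49 49 49 49 49 50 49 48 49 51 51 50 50 50 48 48 48 50 50 47 29 27 28 27 28 28 28 29 29 28 36 49
226 43 50 49 49 50 49 50 49 48 50 49 51 51 50 50 50 48 49 49 48 50 50 50 34 28 28 27 28 28 27 28 28 28 31 47
229 49 49 49 50 51 49 48 48 49 51 50 51 48 48 50 48 48 50 51 49 51 50 50 49 28 27 27 28 28 28 28 28 27 27 48
232 49 50 50 49 49 49 48 49 48 51 51 51 50 50 49 49 50 49 49 49 50 50 49 51 39 27 27 28 28 28 27 28 28 28 36
235 50 49 47 49 47 48 48 49 50 51 52 50 49 50 50 50 51 49 49 51 51 51 50 49 47 28 28 28 28 27 27 28 28 27 28
238 50 50 50 50 48 50 50 49 51 51 50 49 47 49 50 50 50 49 50 51 51 50 49 49 50 38 28 27 28 27 27 28 28 27 28
```

```bash
python3 - <<'E'
from h import *
s,d=pickle.load(open('w7.pkl','rb'))
p=plane(d,(253,188),46,s); print(p)
for R,z in((21,46),(27,10),(27,0)):
  q=np.array([project(d,(p[0]+R*np.cos(a),p[1]+R*np.sin(a),z),s) for a in np.linspace(0,6.28,60)]); print(z,q.min(0).round(1),q.max(0).round(1))
g=cv2.GaussianBlur(cv2.cvtColor(d['pixels'],cv2.COLOR_RGB2GRAY),(3,3),0)
for y in(170,180,190,195,200):print(y,g[y,218:232].tolist(),g[y,274:292].tolist())
for x in(246,252,258):print(x,g[142:170,x].tolist(),g[206:218,x].tolist())
E
```

```text
[442.96951671 284.59386361  46.        ]
46 [225.8 161.2] [280.2 213.6]
10 [223.2 146.2] [284.7 206.1]
0 [224.4 144.6] [283.9 202.6]
170 [82, 81, 80, 79, 78, 74, 69, 67, 68, 68, 67, 64, 60, 57] [58, 60, 64, 69, 70, 71, 70, 69, 71, 77, 81, 83, 84, 84, 83, 83, 82, 82]
180 [79, 79, 79, 80, 77, 71, 67, 65, 63, 63, 65, 67, 68, 68] [69, 68, 65, 64, 65, 68, 69, 69, 70, 74, 78, 81, 82, 81, 81, 81, 82, 83]
190 [80, 81, 81, 82, 82, 80, 77, 71, 68, 67, 67, 67, 67, 67] [70, 70, 69, 68, 67, 68, 71, 75, 79, 81, 82, 82, 82, 83, 83, 83, 83, 83]
195 [80, 81, 82, 83, 82, 81, 80, 77, 72, 69, 67, 67, 68, 68] [69, 69, 69, 70, 75, 80, 84, 86, 87, 86, 85, 84, 83, 83, 83, 83, 83, 82]
200 [81, 82, 82, 82, 82, 81, 81, 80, 79, 75, 70, 68, 67, 68] [69, 70, 73, 78, 80, 81, 82, 84, 85, 85, 85, 84, 84, 84, 85, 85, 85, 85]
246 [85, 84, 83, 83, 80, 76, 70, 67, 69, 70, 70, 70, 70, 68, 65, 61, 58, 58, 58, 57, 57, 59, 62, 66, 69, 69, 69, 69] [68, 69, 69, 69, 68, 68, 73, 90, 116, 138, 148, 150]
252 [87, 86, 86, 83, 78, 71, 67, 69, 71, 71, 71, 70, 67, 64, 60, 58, 58, 58, 58, 60, 62, 64, 67, 70, 70, 70, 70, 70] [68, 67, 68, 68, 68, 68, 70, 80, 103, 129, 144, 150]
258 [82, 82, 82, 82, 79, 73, 68, 68, 71, 72, 72, 71, 70, 68, 65, 61, 59, 58, 58, 58, 57, 58, 62, 67, 70, 70, 70, 70] [68, 68, 69, 69, 68, 70, 78, 101, 128, 145, 151, 151]
```

Request:
play_rows:
  motion:
    - [[0.35,-0.62,3.5,0,0,0],[0.35,-0.62,7,0,0,0],[0.35,-0.62,10.3,0,0,0],[0.35,-0.62,12.3,0,0,0],[0.35,-0.62,13.2,0,0,0]]

```text
time: 20.2
tool_pos: [440.6, 283.2, 12.3]
tcp_rot: [179.9, 0.2, 0.0]
ft_force: [-0.1, -0.8, 0.9]
finger_gap: 85.3
grip_force: 0.0
```

Request:
play_rows:
  motion:
    - [[0,0,0,0,0,0],[0,0,0,0,0,0],[0,0,0,0,0,0],[0,0,0,0,0,0],[0,0,0,0,0,0]]

```text
time: 20.7
tool_pos: [443.1, 284.5, 16.0]
tcp_rot: [-180.0, -0.1, 0.0]
ft_force: [0.2, -0.3, -0.4]
finger_gap: 85.4
grip_force: 0.0
```

Request:
play_rows:
  motion:
    - [[0,0,0,0,0,0],[0,0,0,0,0,0],[0,0,0,0,0,0],[0,0,0,0,0,0],[0,0,0,0,0,0]]
  jaw: 0.3
  squeeze: 40

```text
time: 21.2
tool_pos: [442.6, 284.2, 15.2]
tcp_rot: [-180.0, -0.0, 0.0]
ft_force: [0.6, 0.3, 2.9]
finger_gap: 40.8
grip_force: 40.5
```

Request:
play_rows:
  motion:
    - [[0,0,-2,0,0,0],[0,0,-6,0,0,0],[0,0,-11,0,0,0],[0,0,-16,0,0,0],[0,0,-19,0,0,0]]
  jaw: 0.1

```text
time: 21.7
tool_pos: [443.5, 284.8, 209.3]
tcp_rot: [-179.9, -0.2, 0.0]
ft_force: [0.6, 0.4, -1.7]
finger_gap: 41.0
grip_force: 40.8
```

Request:
play_rows:
  motion:
    - [[1.6,4,0,0,0,0],[3.3,8.5,0,0,0,0],[5.1,13,0,0,0,0],[6.8,17.5,0,0,0,0],[8.6,22,0,0,0,0]]

```text
time: 22.2
tool_pos: [528.5, 62.4, 204.6]
tcp_rot: [-180.0, 0.0, 0.0]
ft_force: [0.8, 0.5, -0.7]
finger_gap: 40.9
grip_force: 41.0
```

Request:
play_rows:
  motion:
    - [[1.2,3,0,0,0,0],[1.74,4.46,0,0,0,0],[1.74,4.46,0,0,0,0],[1.74,4.46,0,0,0,0],[1.74,4.46,0,0,0,0]]

```text
time: 22.7
tool_pos: [545.5, 21.0, 204.8]
tcp_rot: [-180.0, 0.0, 0.1]
ft_force: [0.5, 0.1, -0.6]
finger_gap: 40.7
grip_force: 41.1
```

Request:
play_rows:
  motion:
    - [[0,0,2,0,0,0],[0,0,4,0,0,0],[0,0,5.4,0,0,0],[0,0,5.9,0,0,0],[0,0,5.9,0,0,0]]

```text
time: 23.2
tool_pos: [545.3, 20.3, 145.3]
tcp_rot: [-180.0, 0.1, 0.1]
ft_force: [0.4, -0.4, -1.2]
finger_gap: 40.9
grip_force: 41.1
```

Request:
play_rows:
  motion:
    - [[0,0,0.2,0,0,0],[0,0,0.4,0,0,0],[0,0,0.7,0,0,0],[0,0,0.7,0,0,0],[0,0,0.7,0,0,0]]

```text
time: 23.7
tool_pos: [546.0, 19.5, 139.0]
tcp_rot: [-180.0, 0.0, 0.0]
ft_force: [0.2, 0.5, -1.7]
finger_gap: 41.0
grip_force: 41.1
```

Request:
play_rows:
  motion:
    - [[0,0,0.2,0,0,0],[0,0,0.5,0,0,0],[0,0,0.8,0,0,0],[0,0,0.8,0,0,0],[0,0,0.8,0,0,0]]

```text
time: 24.2
tool_pos: [545.8, 19.6, 130.8]
tcp_rot: [-180.0, 0.0, 0.0]
ft_force: [0.0, 0.6, -1.2]
finger_gap: 41.3
grip_force: 41.1
```

Request:
play_rows:
  motion:
    - [[0,0,0.2,0,0,0],[0,0,0.5,0,0,0],[0,0,0.75,0,0,0],[0,0,0.75,0,0,0],[0,0,0.75,0,0,0]]

```text
time: 24.7
tool_pos: [545.8, 19.6, 123.3]
tcp_rot: [180.0, 0.0, 0.0]
ft_force: [-0.5, -0.0, -1.9]
finger_gap: 41.1
grip_force: 41.1
```

Request:
play_rows:
  motion:
    - [[0,0,0.05,0,0,0],[0,0,0.1,0,0,0],[0,0,0.1,0,0,0],[0,0,0.1,0,0,0]]

```text
time: 25.1
tool_pos: [546.0, 19.6, 122.5]
tcp_rot: [-180.0, -0.0, 0.0]
ft_force: [0.2, 0.6, -1.6]
finger_gap: 41.1
grip_force: 41.1
```

Request:
play_rows:
  motion:
    - [[0,0,0.05,0,0,0],[0,0,0.1,0,0,0],[0,0,0.1,0,0,0],[0,0,0.1,0,0,0]]

```text
time: 25.5
tool_pos: [546.2, 19.6, 122.2]
tcp_rot: [180.0, -0.0, 0.0]
ft_force: [-3.8, 0.2, 5.1]
finger_gap: 40.8
grip_force: 41.5
```

Contact at the expected height. Releasing and retreating upward.

Request:
play_rows:
  motion:
    - [[0,0,-0.1,0,0,0],[0,0,-0.1,0,0,0],[0,0,-0.1,0,0,0],[0,0,-0.1,0,0,0],[0,0,-0.1,0,0,0]]
  jaw: 1

```text
time: 26.0
tool_pos: [545.9, 19.6, 122.4]
tcp_rot: [-180.0, 0.0, 0.0]
ft_force: [-0.2, -0.3, -0.6]
finger_gap: 85.4
grip_force: 0.0
```

Request:
play_rows:
  motion:
    - [[0,0,-2,0,0,0],[0,0,-6,0,0,0],[0,0,-10,0,0,0],[0,0,-13,0,0,0],[0,0,-13,0,0,0]]

```text
time: 26.5
tool_pos: [548.7, 19.5, 258.6]
tcp_rot: [180.0, -0.5, 0.0]
ft_force: [1.3, -0.7, 0.1]
finger_gap: 85.2
grip_force: 0.0
```

Request:
play_rows:
  motion:
    - [[0,0,0,0,0,0],[0,0,0,0,0,0],[0,0,0,0,0,0],[0,0,0,0,0,0],[0,0,0,0,0,0]]

```text
time: 27.0
tool_pos: [545.6, 19.6, 251.6]
tcp_rot: [-180.0, 0.1, 0.0]
ft_force: [0.2, -0.4, 0.5]
finger_gap: 85.2
grip_force: 0.0
```

```bash
python3 - <<'E'
from h import *
s,d=look('w8'); print(s['tool_pos'],s['ft_force'])
for z,R in((153,21),(117,27),(77,65)):
  q=np.array([project(d,(546.2+R*np.cos(a),20.4+R*np.sin(a),z),s) for a in np.linspace(0,6.28,60)]); print(z,q.min(0).round(1),q.max(0).round(1))
g=cv2.cvtColor(d['pixels'],cv2.COLOR_RGB2GRAY)
for y in range(90,270,6): print(y,' '.join('%2d'%(v//3) for v in g[y,160:366:5]))
E
```

```text
[545.57449085  19.64211365 251.60608906] [ 0.24101692 -0.4276583   0.45944882]
153 [233.2 165.7] [288.  218.3]
117 [229.6 150.1] [291.5 210.1]
77 [194.9 103.1] [326.2 231.5]
90 48 47 46 46 47 47 48 47 48 47 50 73 74 74 73 74 74 73 70 64 55 46 46 47 46 49 48 47 47 46 47 48 47 46 48 48 47 46 46 48 49 48
96 47 47 47 47 48 48 47 48 47 48 62 73 73 73 74 73 74 74 74 74 74 73 68 62 51 46 47 46 48 47 47 47 47 47 46 46 47 48 48 47 47 48
102 48 47 47 48 48 47 47 47 48 46 69 73 73 74 74 74 73 74 70 69 68 69 74 74 74 72 66 59 46 46 47 47 47 49 46 46 48 45 46 47 47 47
108 45 48 46 47 46 46 48 48 48 50 72 73 73 73 71 44 63 69 69 70 68 68 69 69 67 58 74 74 73 70 64 54 44 47 49 48 48 47 47 47 46 46
114 27 26 28 37 37 45 45 44 43 61 73 73 60 51 68 68 67 69 68 63 22 22 37 68 69 69 68 64 74 74 74 74 73 68 60 47 47 47 47 48 47 46
120 27 26 27 26 26 26 27 27 29 38 39 47 65 67 68 68 67 68 69 25 20 20 21 68 69 69 68 71 69 66 74 74 74 75 74 74 71 62 48 47 48 48
126 26 26 27 27 26 26 27 27 33 38 35 34 26 15 17 35 35 35 36 32 16 16 21 60 69 69 68 70 69 70 64 74 74 74 74 74 74 61 47 46 46 48
132 26 26 26 26 25
[... 2271 characters left out ...]
67 69 70 70 52 48 46 47 46 47 47 48 46 47 46 47 46
240 24 25 25 33 45 46 45 44 46 44 45 45 45 43 46 44 25 25 24 25 46 46 45 46 46 46 49 49 54 46 46 46 46 47 46 47 46 48 47 45 46 47
246 16 25 25 26 44 46 45 44 47 47 45 46 45 45 45 46 24 25 24 25 45 46 46 45 46 46 46 49 47 47 46 47 46 47 46 45 45 47 46 45 35 28
252  6 24 24 26 46 46 46 44 45 46 46 47 46 45 45 46 27 24 25 25 46 46 47 46 46 48 45 47 46 47 47 46 46 46 47 47 47 46 48 47 10  9
258  5 24 25 30 45 45 45 45 46 46 46 47 44 44 45 45 24 25 24 25 46 45 48 46 46 46 48 46 47 46 46 46 47 47 47 47 47 45 46 46  7  8
264  5 20 24 25 46 45 46 47 44 47 46 45 47 46 44 46 25 24 25 25 46 47 45 46 47 47 43 48 46 47 46 47 46 47 48 46 46 46 47 44  7  7
```

```bash
python3 -c "
from bench import job; print(job.hand_in())"
```

```text
the job is handed in; nothing more can be done
None
```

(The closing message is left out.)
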